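# Load a long cell into the test box and close its guard

## Robot

A 7-joint arm with a two-finger parallel gripper is mounted at the origin on the work surface. World frame = base frame: x ahead of the robot, y to its left, z up, the work surface at z = 0. Lengths are in m, angles in rad, forces in N, time in s.
With the tool pointing down it reaches from about 0.4 to 0.9 m from the base axis. Payload 5.5 kg.
Tool frame: the origin (TCP) lies at the very end of the fingers, on their centre line; the grasp point (between the pads) lies 19 mm behind it; z points along the fingers, y is the line along which they close (so a half turn about z gives the same grasp; the last joint's range is limited). The gripper opens to 85 mm and grips with 20 to 120 N. Pads are 22 mm wide; open, the fingers measure 114 mm over their backs; the gripper's body (76 mm by 85 mm) begins 54 mm behind the grasp point. The pads swing forward as they close: fully open they stand 13 mm farther back than shut.
Start: joints at [1.414, 0.501, -0.427, 1.55, 0.221, 1.138, -0.21], TCP at [0.265, -0.594, 0.231] pointing down, gripper open.
Joint ranges: [-2.88, 2.88], [-0.31, 2.03], [-1.54, 1.56], [0.2, 2.42], [-1.41, 4.55], [0.19, 2.02], [-2.57, 2.57]. Speed limits (rad/s): [2.57, 2.57, 3.14, 3.14, 3.14, 3.14, 3.14].

## Interface

Orientations are given as [roll, pitch, yaw] about the fixed x, y, z axes, in that order (R = Rz(yaw) Ry(pitch) Rx(roll)).
In Python, from workcell import state, snapshot, sign_off, boxes_of, trace gives the robot as it stands.
- The arm moves only by the shell command python3 -m jog 'ROWS' [FORCE]. ROWS is JSON, a list of rows, each a list of 7 numbers: the shift along the world's x, y, z in units of 120 mm (1.0 is 120 mm), then the turn, a rotation vector about the world's x, y, z in units of pi rad (1.0 is pi rad), then the gripper command: -1 is fully open, 1 is shut, values between are in proportion. In form: [[tx, ty, tz, ax, ay, az, grip], ...]. A call has 1 to 20 rows; each row is the pose to reach, as a shift and turn from the pose commanded when the call began, turning the shorter way round; what a row does not reach only later rows make up. A row lasts 1/12 s, in which the tool goes at most 41.7 mm and 7.16 degrees, less where a joint would pass 70% of its speed; a pose out of reach is approached as far as the arm can. A call with a number of a shift or a turn outside -1 to 1 is refused whole. A call with a gripper value outside its range is refused whole. The fingers move at their own pace and stop on an object; FORCE is the grip in N (left out, the last holds). Time passes only in rows, so rows that repeat a pose let the fingers close. It gives the time, the measured TCP pose, the force, the opening and the grip force at its end, in the units of the state.
- state(): the state, without advancing time (a new reading comes with each control period).
- snapshot(name): name is "side" or "top"; returns a dict with "pixels" (420x560x3 uint8, blue, green, red), "fx", "fy", "cx", "cy" (pixels), "R" (3x3) and "t" (3): a world point X has camera coordinates R X + t. Camera axes: x right, y down, z forward; pixel columns grow to the right and rows downward; lengths in m; the calibration is good to about 2 mm. A picture is of the moment at which its call begins. There is no depth.
- sign_off(): hands the job in; it is judged then, once.
Trained networks look in a picture, given as the dict that the camera call returned (one of the last four; its "shot" number tells which), for a name from the list of things; names that differ only in an ending like _2 or _b are one class to them, and where a whole thing is asked for, a point or a joint stands for the part that bears it (a point fixed in the world has none). Each returns a list of dicts, best first, with "p" (0 to 1); they miss things now and then, are a little off and sometimes report something else, mostly with a low value. They report only what shows in the picture. A call takes as long as a camera call. They do not tell look-alikes from the thing itself.
- boxes_of(target, picture): "location" ([x, y, z] in m, in the coordinates of the camera as it stood for that picture, good to about 4 mm: the middle of the surface that is visible of it).
- trace(target, picture): "mask" (420x560 bool, what is visible of it).
The state is a dict: "t": time; "joints": joint angles; "joint_velocities": joint speeds; "joint_efforts": joint torques, N m; "eef_pos": TCP position; "orientation": TCP orientation; "contact_force": force on the tool from outside, world axes, zero at the start; "moment": the same for the moment, N m; "finger_gap": opening from 0.0 (shut) to 1.0 (fully open); "finger_force": force on a finger pad.
Only numpy, scipy, OpenCV 4.12 (cv2) and the standard library are available. Lean on these libraries where they do the work, as an engineer would, in place of code of your own. Each camera call takes 0.05 s, during which the arm holds its last target. There are 200 camera calls.

## Task

Push the half-open clear guard of the cell test box gently back until it rests on its open stop, then lay the green cell from the tray in the box's two saddles with its capped plus end towards the red terminal, without dropping it. Then let go and lower the guard gently, without slamming or leaning on it, until it is fully shut on its front buffers. Leave the other cells and everything else on the bench where they are.

Things in the scene. Friction and masses are not known exactly. Their poses are not given: they have to be found in the camera images.
- tester: Cell test box: open-topped grey steel box fixed to the bench, 210 mm along x, 160 mm along y; walls 5 mm thick, rim 86 mm high, inside deck at 25 mm. Origin at the centre of its underside, x axis from its front panel (display, lamps, robot side) to the rear hinge, z up. In it stand two saddles and two terminal blocks.
- cradle (a point): Where the middle of a properly laid cell lies: 63 mm above the underside of the box, over its centre; axes as the box's. The cell lies along x in two white V-saddles, each 12 mm wide (x), centred 45 mm before and behind this point. Between the saddles and beside them (75 mm each side of this point to the wall) it is free down to the deck, 38 mm below.
- red_terminal (a point): Inner face of the red (plus) terminal block, at the hinge end, 78 mm from the cradle point along +x and at its height. The block is 36 mm wide (y), its top 77 mm above the underside of the box. A laid cell has 8 mm to spare at each end.
- black_terminal (a point): Inner face of the black (minus) terminal block, at the front end, 78 mm from the cradle point along -x; same size as the red one.
- guard (a joint): Angle of the flat clear cover with aluminium frame and yellow front rail: 215 mm from hinge to front edge, 160 wide, 10 thick, 0.35 kg, no handle. 0 = shut, level on its buffers; grows as the edge rises; 1.75 = open, leaning past upright on its stop (both stops hard). Starts half open; a friction hinge (0.5 N m either way) holds it at any angle. Pushing the edge rearwards opens it.
- guard_hinge (a point): Middle of the guard's hinge axis (along y), 105 mm behind the centre of the box and 90 mm above its underside; axes as the box's, fixed. The guard's underside lies in the plane through this axis, its outer face is 10 mm from it. Pushing on the outer face shuts the guard.
- guard_edge (a point): Middle of the guard's front edge, on its underside, 215 mm from the hinge axis; moves with the guard. Shut, it lies 5 mm in front of the front face of the box.
- tray: Shallow cardboard carton lid fixed to the bench, 175 mm along x, 225 mm along y, 14 mm high, floor and walls 3 mm thick; origin at the centre of its underside. The three cells lie in it side by side, roughly along its x axis and about 68 mm apart, in any order.
- green_cell: The cell to be tested: bright green cylinder lying on its side, 33 mm across, 140 mm long over all, 0.28 kg; one end has a raised steel cap (plus) and a white band, the other is flat steel (minus). Origin on its axis at mid length, x axis along it towards the cap; y and z turn as it rolls.
- green_cell_cap (a point): Tip of the green cell's plus cap, 70 mm from the cell's origin along its x axis.
- blue_cell: Blue cylinder lying on its side, 33 mm across, 140 mm long over all, 0.28 kg; one end has a raised steel cap (plus) and a white band, the other is flat steel (minus). Origin on its axis at mid length, x axis along it towards the cap; y and z turn as it rolls. Stays in the tray.
- purple_cell: Purple cylinder lying on its side, 33 mm across, 140 mm long over all, 0.28 kg; one end has a raised steel cap (plus) and a white band, the other is flat steel (minus). Origin on its axis at mid length, x axis along it towards the cap; y and z turn as it rolls. Stays in the tray.
- multimeter: Yellow and black multimeter, 165 x 82 x 36 mm (45 mm high over its dial), lying to one side; origin at the centre of its underside. Stays.
- screwdriver: Red-handled screwdriver, 200 mm long, 26 mm high, lying to one side; origin under its middle, x axis towards the blade. Stays.
- bottle: White bottle with a blue cap, 60 mm across, 150 mm high, standing at the back; origin at the centre of its underside. Stays.
- tape: Roll of amber tape lying flat, 96 mm across, 28 mm high, at the back; origin at the centre of its underside. Stays.
- reel: Steel reel of strip lying flat, 104 mm across, 31 mm high, at the back; origin at the centre of its underside. Stays.
There are look-alikes about, which are no part of the job. There is more than one size of the green_cell; the one meant has the size given above.

How it is judged:
On the way, in this order (a step that is already met when the one before it is completed fails the run):
1. the guard is pushed back onto its open stop (value of joint guard above 1.68 rad), for 0.2 s.
2. the green cell lies in both saddles, cap towards the red terminal, let go (x of green_cell in the frame of cradle between -0.01 and 0.01 m and y of green_cell in the frame of cradle between -0.005 and 0.005 m and z of green_cell in the frame of cradle between -0.005 and 0.005 m and angle between the x axis of green_cell and the x axis of cradle, either way round below 0.08 rad and x of green_cell_cap in the frame of cradle above 0.055 m and contact force between the fingers and green_cell below 0.05 N and linear speed of green_cell below 0.03 m/s), for 0.2 s.
At the end, for the whole second after the job is handed in: The guard is shut on its buffers (angle below 0.03 rad) and under it the green cell rests in the saddles: its middle within 10 mm along the box, 5 mm across and 5 mm in height of the cradle point, its axis within 0.08 rad of the box's x axis, cap end towards the red terminal (value of joint guard below 0.03 rad and x of green_cell in the frame of cradle between -0.01 and 0.01 m and y of green_cell in the frame of cradle between -0.005 and 0.005 m and z of green_cell in the frame of cradle between -0.005 and 0.005 m and angle between the x axis of green_cell and the x axis of cradle, either way round below 0.08 rad and x of green_cell_cap in the frame of cradle above 0.055 m and linear speed of green_cell below 0.02 m/s); the robot touches nothing.
It fails at once if the guard slams onto its open stop (over 1.5 rad/s in the last 0.1 rad) (value of joint guard above 1.65 rad and velocity of joint guard above 1.5 rad/s).
It fails at once if the guard slams shut (over 1.5 rad/s in the last 0.12 rad) (value of joint guard below 0.12 rad and velocity of joint guard below -1.5 rad/s).
It fails at once if the shut guard is leaned on with over 45 N (value of joint guard below 0.1 rad and contact force between the fingers and guard above 45 N).
It fails at once if the green cell is dropped into the box (horizontal distance between green_cell and cradle below 0.06 m and z of green_cell in the frame of cradle below 0.02 m and linear speed of green_cell above 0.6 m/s).
It fails at once if another cell, the multimeter, screwdriver, bottle, tape or reel is moved over 25 mm (distance of any of blue_cell, purple_cell, multimeter, screwdriver, bottle, tape, reel from where it was at the start of the episode above 0.025 m).
It also fails if it takes over 72 s, if anything falls off the work surface, if the arm or the gripper's body presses on something with over 40 N, if the wrist force passes 120 N, or if a joint passes its speed limit or range.

## Working session

There is one attempt and no reset: what is moved stays moved. The work goes in short steps, Python scripts to look and compute and a shell command to move; the robot and the scene stay as the last step left them, time stands still between calls to the robot, and variables do not carry over. Pictures are saved under pics/ and viewed, at most 10 in all, crops included, and the job is handed in when it is done.

```bash
mkdir -p pics; ls
cat > h.py <<'E'
import numpy as np, cv2
from workcell import state, snapshot, sign_off, boxes_of, trace
def w(p,loc): return np.array(p["R"]).T@(np.array(loc)-np.array(p["t"]))
def ray(p,u,v):
    R=np.array(p["R"]);d=R.T@np.array([(u-p["cx"])/p["fx"],(v-p["cy"])/p["fy"],1]);return -R.T@np.array(p["t"]),d/np.linalg.norm(d)
def onz(p,u,v,z):
    c,d=ray(p,u,v);return c+d*(z-c[2])/d[2]
def px(p,X):
    c=np.array(p["R"])@np.array(X)+np.array(p["t"]);return np.array([p["fx"]*c[0]/c[2]+p["cx"],p["fy"]*c[1]/c[2]+p["cy"]])
def tri(p1,a,p2,b):
    c1,d1=ray(p1,*a);c2,d2=ray(p2,*b)
    s=np.linalg.lstsq(np.array([d1,-d2]).T,c2-c1,rcond=None)[0]
    A=c1+s[0]*d1;B=c2+s[1]*d2;return (A+B)/2,np.linalg.norm(A-B)
E
python3 - <<'E'
from h import *
np.set_printoptions(precision=3,suppress=True)
P={n:snapshot(n) for n in("side","top")}
for n,p in P.items():
    cv2.imwrite(f"pics/{n}0.png",p["pixels"]); print(n,-np.array(p["R"]).T@np.array(p["t"]),p["fx"],np.array(p["R"])[2])
    for o in "tester guard tray green_cell blue_cell purple_cell multimeter screwdriver bottle tape reel".split():
        for b in boxes_of(o,p)[:3]: print(n,o,round(b["p"],2),w(p,b["location"]),px(p,w(p,b["location"])).round())
print(state())
E
```

```text
pics
side [0.134 1.016 0.739] 442.94623240443394 [ 0.34  -0.794 -0.504]
side tester 0.74 [0.525 0.158 0.058] [270. 253.]
side guard 0.93 [0.546 0.194 0.2  ] [255. 210.]
side tray 0.63 [ 0.514 -0.15   0.002] [312. 216.]
side green_cell 0.64 [0.433 0.316 0.017] [278. 313.]
side green_cell 0.55 [ 0.449 -0.133  0.03 ] [330. 215.]
side blue_cell 0.85 [ 0.52  -0.123  0.036] [308. 210.]
side blue_cell 0.49 [ 0.51  -0.15   0.004] [313. 215.]
side blue_cell 0.27 [0.525 0.158 0.058] [270. 252.]
side purple_cell 0.82 [ 0.59  -0.106  0.036] [285. 208.]
side multimeter 0.92 [ 0.588 -0.417  0.035] [318. 170.]
side screwdriver 0.63 [0.511 0.461 0.021] [217. 347.]
side bottle 0.89 [ 0.737 -0.191  0.071] [255. 179.]
side bottle 0.17 [0.524 0.159 0.058] [270. 253.]
side tape 0.89 [0.741 0.219 0.019] [188. 258.]
side reel 0.6 [0.737 0.008 0.03 ] [227. 217.]
top [0.314 0.01  1.387] 519.9256779687199 [ 0.186 -0.021 -0.982]
top tester 0.63 [0.511 0.128 0.089] [213. 235.]
top guard 0.63 [0.55  0.132 0.198] [207. 212.]
top tray 0.95 [ 0.514 -0.148 -0.001] [319. 238.]
top green_cell 0.63 [ 0.454 -0.154  0.03
[... 329 characters left out ...]
1. 240.]
top bottle 0.62 [ 0.731 -0.201  0.101] [341. 149.]
top tape 0.91 [0.742 0.217 0.027] [183. 155.]
top reel 0.71 [ 0.735 -0.015  0.03 ] [268. 156.]
top reel 0.32 [0.511 0.133 0.09 ] [211. 235.]
{'t': 1.2, 'joints': array([ 1.414,  0.501, -0.427,  1.55 ,  0.221,  1.138, -0.21 ]), 'joint_velocities': array([-0.001, -0.002, -0.   , -0.   , -0.   ,  0.002,  0.001]), 'joint_efforts': array([ -0.   , -56.938,  -5.811, -28.134,   0.013,   0.002,   0.   ]), 'eef_pos': array([ 0.265, -0.594,  0.231]), 'orientation': array([-3.142, -0.   ,  0.42 ]), 'contact_force': array([ 0.857,  0.035, -0.095]), 'moment': array([ 0.015, -0.028, -0.004]), 'finger_force': 0.0, 'finger_gap': 1.0018384694767624}
```

Run:
```python
import cv2
t=cv2.imread("pics/top0.png")[130:310,60:480]; s=cv2.imread("pics/side0.png")[150:390,150:400]
cv2.imwrite("pics/t1.png",cv2.resize(t,None,fx=1.9,fy=1.9,interpolation=cv2.INTER_CUBIC))
cv2.imwrite("pics/s1.png",cv2.resize(s,None,fx=2.5,fy=2.5,interpolation=cv2.INTER_CUBIC))
```

```text
(no output)
```

View pics/t1.png

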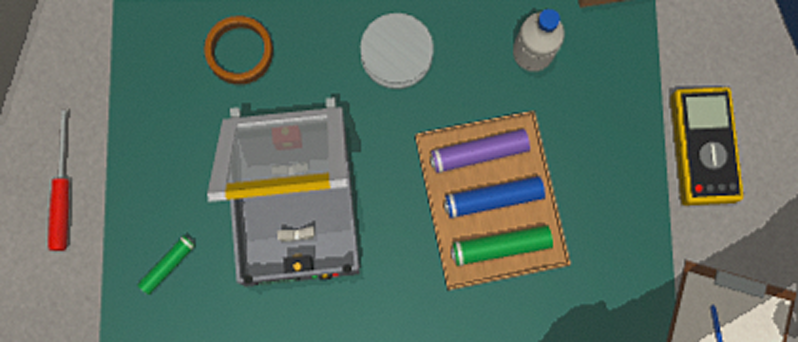

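View pics/s1.png

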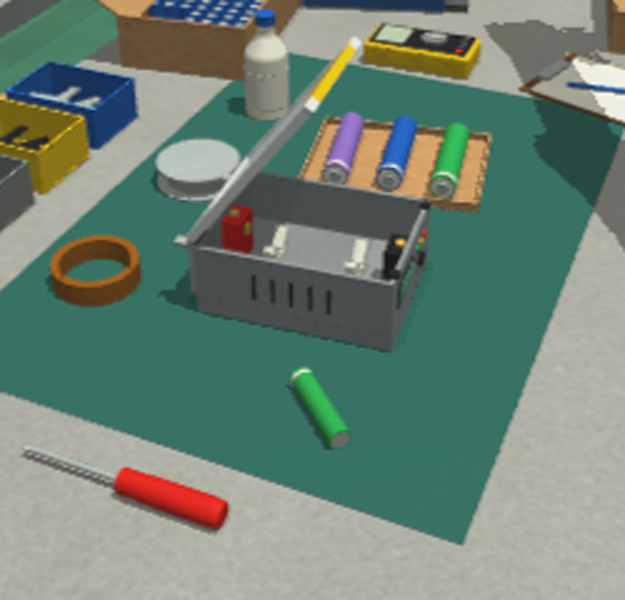

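Run:
```python
import cv2,numpy as np
t=cv2.imread("pics/top0.png"); s=cv2.imread("pics/side0.png")
z=lambda a,f:cv2.resize(a,None,fx=f,fy=f,interpolation=cv2.INTER_CUBIC)
C=np.zeros((600,800,3),np.uint8)
C[:440,:360]=z(t[180:290,165:255],4); C[:360,360:]=z(s[210:300,215:325],4)
C[450:600,:350]=z(t[245:275,290:360],5); C[400:600,400:650]=z(t[250:290,130:180],5)
cv2.imwrite("pics/c.png",C)
from h import *
# green segmentation, both stored pictures; calibration reread
h=None
P={n:snapshot(n) for n in("side","top")}
for n,p in P.items():
    hsv=cv2.cvtColor(p["pixels"],cv2.COLOR_BGR2HSV)
    m=cv2.inRange(hsv,(50,150,60),(75,255,255))
    k,l,st,ce=cv2.connectedComponentsWithStats(m)
    for i in range(1,k):
        if st[i,4]>80:
            q=np.argwhere(l==i)[:,::-1].astype(np.float32); r=cv2.minAreaRect(q); print(n,st[i],ce[i].round(1),r)
            print(cv2.boxPoints(r).round(1).tolist())
import pickle;pickle.dump(P,open("P.pkl","wb"))
```

```text
side [324 199  14  21 176] [330.8 208.8] ((330.64703369140625, 208.9117889404297), (8.973817825317383, 20.858062744140625), 14.03624439239502)
[[323.79998779296875, 217.89999389648438], [328.79998779296875, 197.6999969482422], [337.5, 199.89999389648438], [332.5, 220.10000610351562]]
side [268 299  22  29 270] [277.5 312. ] ((277.3463439941406, 312.2170715332031), (29.08863639831543, 10.025455474853516), 57.094757080078125)
[[265.20001220703125, 302.70001220703125], [273.70001220703125, 297.29998779296875], [289.5, 321.70001220703125], [281.0, 327.20001220703125]]
top [367  64   6  18  81] [369.7  71.4] ((369.5, 72.5), (17.0, 5.0), 90.0)
[[367.0, 64.0], [372.0, 64.0], [372.0, 81.0], [367.0, 81.0]]
top [303 249  48  20 532] [326.5 258.5] ((326.42498779296875, 258.4093017578125), (11.340291023254395, 47.235965728759766), 79.4608154296875)
[[302.20001220703125, 257.20001220703125], [348.6000061035156, 248.5], [350.70001220703125, 259.70001220703125], [304.20001220703125, 268.29998779296875]]
top [133 256  27  29 271] [145.8 270.4] ((145.74635314941406, 270.6215515136719), (8.32026195526123, 32.59442138671875), 43.36341857910156)
[[131.5, 279.6000061035156], [153.89999389648438, 255.89999389648438], [160.0, 261.6000061035156], [137.60000610351562, 285.29998779296875]]
```

View pics/c.png

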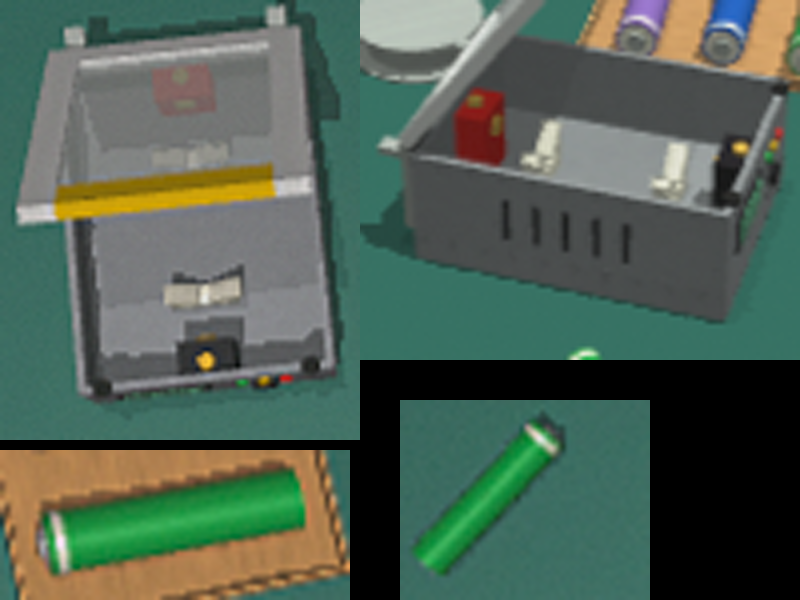

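Run:
```python
from h import *; import pickle
np.set_printoptions(precision=4,suppress=True)
P=pickle.load(open("P.pkl","rb"));t,s=P["top"],P["side"]
print("fl",tri(t,(184.5,278.75),s,(307,263))); print("fr",tri(t,(248.75,273),s,(321.25,231.25)))
fl=onz(t,184.5,278.75,.086);fr=onz(t,248.75,273,.086);print(fl,fr,np.linalg.norm(fl-fr))
rl=onz(s,226.25,247.5,.086);fls=onz(s,307,263,.086);print("side rl,fl",rl,fls,np.linalg.norm(rl-fls),np.arctan2(*(rl-fls)[1::-1]))
print("yaw front",np.arctan2(*(fl-fr)[1::-1])-np.pi/2)
# guard edge
g1=tri(t,(165+18/4,180+215/4),s,(215+(0)/4,210)) 
# guard edge right/left ends: top view rail left end (18,212),(right 312,187)
for u in ((18,212),(312,187)): print("edge at z .2/.25/.3",[onz(t,165+u[0]/4,180+u[1]/4,z) for z in(.2,.25,.3)])
# side edge far corner: s1 crop (358,40)/2.5+150
print("edge near in side (310,105)?", tri(t,(165+18/4,180+215/4),s,(150+310/2.5,150+103/2.5)), tri(t,(165+312/4,180+187/4),s,(150+358/2.5,150+42/2.5)))
# cell: top body
a=np.array([350.7+348.6,259.7+248.5])/2;b=np.array([302.2+304.2,257.2+268.3])/2
A=onz(t,*a,.0195+.003);B=onz(t,*b,.0225);print("green ends",A,B,np.linalg.norm(A-B),np.arctan2(*(B-A)[1::-1]))
print("tri mid",tri(t,(a+b)/2,s,(330.6,208.9)))
# white band/cap left in top: crop (38..)/5
cap=onz(t,290+40/5,245+93/5-1,.0225);fl=onz(t,290+303/5,245+20.,.0195);print("cap",cap,np.linalg.norm(cap-A))
```

```text
fl (array([0.4056, 0.1993, 0.0879]), np.float64(0.0039609428562402205))
fr (array([0.4198, 0.0406, 0.0802]), np.float64(0.007729598472964786))
[0.4039 0.1991 0.086 ] [0.4156 0.0396 0.086 ] 0.15993946964982408
side rl,fl [0.6198 0.2171 0.086 ] [0.4084 0.1972 0.086 ] 0.21232637015064765 0.09374033055502194
yaw front 0.07336137450165392
edge at z .2/.25/.3 [array([0.5013, 0.2183, 0.2   ]), array([0.4934, 0.2095, 0.25  ]), array([0.4856, 0.2007, 0.3   ])]
edge at z .2/.25/.3 [array([0.5135, 0.0492, 0.2   ]), array([0.5051, 0.0476, 0.25  ]), array([0.4967, 0.0459, 0.3   ])]
edge near in side (310,105)? (array([0.4897, 0.2063, 0.27  ]), np.float64(0.0020596485141494317)) (array([0.5048, 0.0477, 0.2602]), np.float64(0.0029254942248629896))
green ends [ 0.4661 -0.2258  0.0225] [ 0.4451 -0.1023  0.0225] 0.12525942741804186 1.7389675176074137
tri mid (array([ 0.456 , -0.1621,  0.0341]), np.float64(0.003201764705677034))
cap [ 0.4457 -0.0886  0.0225] 0.13866898812725764
```

The tray cell at top px (326,258) is about 139 mm long, with its cap on the left, so it fits the description. The other green one, at (146,270), is smaller and lies loose, so it's the look-alike. The guard edge is at about 0.95 rad. I'll set out with shut fingers.

```bash
python3 -m jog '[[0.65,1,0.2,0,0,-0.107,1],[0.65,1,0.2,0,0,-0.107,1],[0.65,1,0.2,0,0,-0.107,1],[0.65,1,0.2,0,0,-0.107,1]]' 40
python3 -m jog '[[0.65,1,0,0,0,0,1],[0.65,1,0,0,0,0,1],[0.65,1,0,0,0,0,1],[0.65,1,0,0,0,0,1],[0.65,1,0,0,0,0,1]]'; python3 -c "
from h import *;print(state()['joints'].round(2))"
```

```text
t: 1.63
eef_pos: [0.3473, -0.4686, 0.2565]
orientation: [-3.141, -0.003, 0.085]
contact_force: [1.3, 0.1, -0.1]
finger_gap: 0.453
finger_force: 0.0
t: 2.05
eef_pos: [0.425, -0.3476, 0.2561]
orientation: [-3.14, -0.003, 0.093]
contact_force: [-0.0, 0.0, 0.2]
finger_gap: -0.0
finger_force: 0.0
[ 1.05  0.3  -0.49  1.78  0.16  1.1  -0.98]
```

```bash
R='' 
python3 -m jog '[[0,1,0,0,0,0,1],[0,1,0,0,0,0,1],[0,1,0,0,0,0,1],[0,1,0,0,0,0,1]]' | head -2
python3 -m jog '[[0,1,0,0,0,0,1],[0,1,0,0,0,0,1],[0,1,0,0,0,0,1],[0,1,0,0,0,0,1]]' | head -2
python3 -m jog '[[0,1,0,0,0,0,1],[0,1,0,0,0,0,1],[0,1,0,0,0,0,1],[0,1,0,0,0,0,1]]' | head -3
python3 -m jog '[[0,0.95,0,0,0,0,1],[0,0.95,0,0,0,0,1],[0,0.95,0,0,0,0,1],[0,0.95,0,0,0,0,1],[0,0.95,0,0,0,0,1]]'; python3 -c "
from h import *;print(state()['joints'].round(2))"
```

```text
t: 2.38
eef_pos: [0.4214, -0.2262, 0.2556]
t: 2.72
eef_pos: [0.4212, -0.107, 0.2559]
t: 3.05
eef_pos: [0.4212, 0.0129, 0.2562]
orientation: [-3.14, -0.002, 0.092]
t: 3.47
eef_pos: [0.4213, 0.1214, 0.2556]
orientation: [-3.141, -0.001, 0.088]
contact_force: [-1.0, -0.5, -0.5]
finger_gap: 0.0
finger_force: 0.0
[ 0.5   0.12 -0.89  2.01  0.11  1.05 -1.92]
```

```bash
python3 -m jog '[[0.1,0.01,0,0,0,0,1],[0.2,0.02,0,0,0,0,1],[0.3,0.03,0,0,0,0,1],[0.4,0.035,0,0,0,0,1],[0.47,0.04,0,0,0,0,1],[0.54,0.045,0,0,0,0,1],[0.61,0.05,0,0,0,0,1],[0.68,0.06,0,0,0,0,1],[0.75,0.065,0,0,0,0,1],[0.82,0.07,0,0,0,0,1],[0.89,0.075,0,0,0,0,1],[0.96,0.08,0,0,0,0,1],[1,0.083,0,0,0,0,1],[1,0.083,0,0,0,0,1]]'
python3 - <<'E'
from h import *
p=snapshot("side");cv2.imwrite("pics/s2.png",cv2.resize(p["pixels"][100:340,150:400],None,fx=2.4,fy=2.4))
E
```

```text
t: 4.63
eef_pos: [0.5417, 0.1298, 0.255]
orientation: [-3.141, 0.0, 0.083]
contact_force: [0.1, 0.7, 0.1]
finger_gap: 0.002
finger_force: 0.0
```

View pics/s2.png

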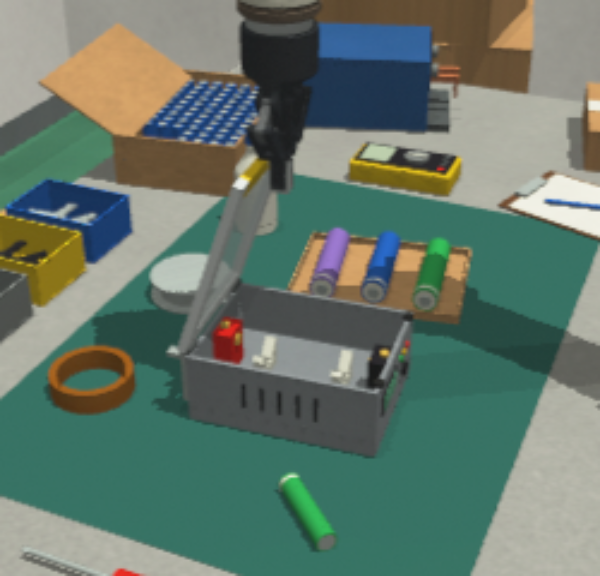

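The side view shows the fingers at about px (265,175) pushing the guard edge back, now at roughly 1.2 rad. The saddles and terminals are clear. I'll keep pushing and slow down near the stop.

```bash
python3 -m jog '[[0.07,0.006,0,0,0,0,1],[0.14,0.012,0,0,0,0,1],[0.21,0.018,0,0,0,0,1],[0.28,0.024,0,0,0,0,1],[0.35,0.03,0,0,0,0,1],[0.42,0.035,0,0,0,0,1],[0.49,0.04,0,0,0,0,1],[0.55,0.045,0,0,0,0,1],[0.6,0.05,0,0,0,0,1],[0.63,0.053,0,0,0,0,1],[0.66,0.055,0,0,0,0,1],[0.69,0.058,0,0,0,0,1],[0.72,0.06,0,0,0,0,1],[0.74,0.062,0,0,0,0,1],[0.76,0.064,0,0,0,0,1],[0.78,0.066,0,0,0,0,1],[0.8,0.068,0,0,0,0,1]]'
python3 -m jog '[[0.02,0.002,0,0,0,0,1],[0.04,0.004,0,0,0,0,1]]'|sed -n 2,4p;python3 -m jog '[[0.02,0.002,0,0,0,0,1],[0.04,0.004,0,0,0,0,1]]'|sed -n 2,4p
```

```text
t: 6.1
eef_pos: [0.6369, 0.1384, 0.2548]
orientation: [3.141, 0.001, 0.084]
contact_force: [-3.1, -0.5, -1.2]
finger_gap: 0.002
finger_force: 1.4
eef_pos: [0.642, 0.1391, 0.2553]
orientation: [3.142, 0.0, 0.084]
contact_force: [-1.9, -0.3, -1.9]
eef_pos: [0.6426, 0.1392, 0.2551]
orientation: [3.14, 0.009, 0.084]
contact_force: [-22.5, -5.1, 9.7]
```

```bash
python3 -m jog '[[0,0,0,0,0,0,1],[-0.1,-0.01,0,0,0,0,1],[-0.3,-0.1,0,0,0,0,1],[-0.7,-0.4,0,0,0,0.05,1],[-1,-0.8,0,0,0,0.1,0.5],[-1,-1,0,0,0,0.2,-0.13],[-1,-1,0,0,0,0.2,-0.13]]' | head -3
python3 -m jog '[[-0.5,-1,0,0,0,0.32,-0.13],[-0.5,-1,0,0,0,0.32,-0.13],[-0.5,-1,0,0,0,0.32,-0.13],[-0.5,-1,0,0,0,0.32,-0.13],[-0.5,-1,0,0,0,0.32,-0.13],[-0.5,-1,0,0,0,0.32,-0.13],[-0.5,-1,0,0,0,0.32,-0.13],[-0.5,-1,0,0,0,0.32,-0.13],[-0.5,-1,0,0,0,0.32,-0.13],[-0.5,-1,0,0,0,0.32,-0.13]]'
python3 - <<'E'
from h import *
import pickle
s=state();print(s["joints"].round(2),s["eef_pos"].round(4),s["orientation"].round(3))
P={n:snapshot(n) for n in("side","top")};pickle.dump(P,open("P2.pkl","wb"))
C=np.zeros((600,800,3),np.uint8);z=lambda a,f:cv2.resize(a,None,fx=f,fy=f,interpolation=cv2.INTER_CUBIC)
C[:600,:350]=z(P["top"]["pixels"][170:290,180:250],5);C[:400,350:]=z(P["side"]["pixels"][205:285,225:315],5)
C[400:600,350:750]=z(P["top"]["pixels"][230:280,275:375],4)
cv2.imwrite("pics/c2.png",C)
E
```

```text
t: 7.02
eef_pos: [0.5259, 0.0152, 0.2559]
orientation: [3.137, 0.0, 0.577]
t: 7.85
eef_pos: [0.4682, -0.1008, 0.2563]
orientation: [3.138, 0.001, 1.581]
contact_force: [-0.1, 0.2, -0.2]
finger_gap: 0.565
finger_force: 0.0
[ 1.14  0.3  -1.15  1.93  0.31  1.1  -0.12] [ 0.4682 -0.1008  0.2563] [3.138e+00 1.000e-03 1.581e+00]
```

View pics/c2.png

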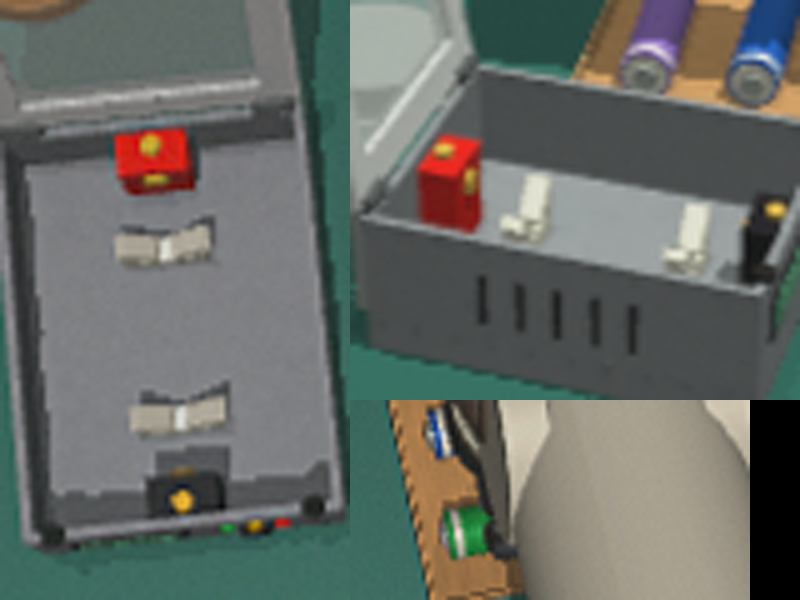

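Run:
```python
from h import *; import pickle
np.set_printoptions(precision=4,suppress=True)
P=pickle.load(open("P2.pkl","rb"));t,s=P["top"],P["side"]
def rep(n,a,b,z):
    A=onz(t,*a,z);B=onz(t,*b,z);print(n,A,B,"mid",(A+B)/2,"len",np.linalg.norm(A-B),"yaw",np.arctan2(*(A-B)[1::-1]))
rep("sadd",(180+165/5,170+244/5),(180+180/5,170+413/5),.047)
rep("scr",(180+150/5,170+146/5),(180+182/5,170+500/5),.078)
print("tri rear",tri(t,(180+165/5,170+244/5),s,(225+(530-350)/5,205+203/5)),"front",tri(t,(180+180/5,170+413/5),s,(225+(692-350)/5,205+232/5)))
fl=onz(t,180+25/5,170+543/5,.086);fr=onz(t,180+345/5,170+512/5,.086);print(fl,fr,np.linalg.norm(fl-fr),np.arctan2(*(fl-fr)[1::-1])-np.pi/2)
```

```text
sadd [0.5614 0.1326 0.047 ] [0.4725 0.1245 0.047 ] mid [0.5169 0.1285 0.047 ] len 0.08925582092126712 yaw 0.09025086521195169
scr [0.607  0.1376 0.078 ] [0.425  0.1208 0.078 ] mid [0.516  0.1292 0.078 ] len 0.18283390501401647 yaw 0.09227033288068676
tri rear (array([0.5613, 0.1323, 0.0532]), np.float64(0.00214442700807277)) front (array([0.4718, 0.124 , 0.0541]), np.float64(0.00033352067442267766))
[0.4042 0.1978 0.086 ] [0.4171 0.0389 0.086 ] 0.15943236032199984 0.0807089062036046
```

```bash
python3 -m jog '[[-0.11,-0.465,-0.7,0,0,0.05,-0.13],[-0.11,-0.465,-0.7,0,0,0.05,-0.13],[-0.11,-0.465,-0.7,0,0,0.05,-0.13],[-0.11,-0.465,-0.7,0,0,0.05,-0.13],[-0.11,-0.465,-0.7,0,0,0.05,-0.13]]'
```

```text
t: 8.37
eef_pos: [0.4535, -0.156, 0.1713]
orientation: [3.142, -0.001, 1.734]
contact_force: [0.4, -0.4, 1.2]
finger_gap: 0.562
finger_force: 0.0
```

```bash
python3 -m jog '[[0,0,-0.3,0,0,0,-0.13],[0,0,-0.6,0,0,0,-0.13],[0,0,-0.8,0,0,0,-0.13],[0,0,-1,0,0,0,-0.13],[0,0,-1,0,0,0,-0.13]]'|head -4
python3 -m jog '[[0,0,-0.1,0,0,0,-0.13],[0,0,-0.2,0,0,0,-0.13],[0,0,-0.28,0,0,0,-0.13],[0,0,-0.34,0,0,0,-0.13],[0,0,-0.37,0,0,0,-0.13],[0,0,-0.37,0,0,0,-0.13]]'
```

```text
t: 8.78
eef_pos: [0.453, -0.1546, 0.0499]
orientation: [-3.14, -0.002, 1.737]
contact_force: [-0.4, 0.1, 0.4]
t: 9.28
eef_pos: [0.4531, -0.1562, 0.0064]
orientation: [-3.141, -0.0, 1.736]
contact_force: [0.1, 0.1, 0.7]
finger_gap: 0.563
finger_force: 0.0
```

Run:
```python
from h import *
p=snapshot("side");q=snapshot("top")
C=np.zeros((480,800,3),np.uint8);z=lambda a,f:cv2.resize(a,None,fx=f,fy=f,interpolation=cv2.INTER_CUBIC)
C[:,:400]=z(p["pixels"][180:240,290:340],8);C[:,400:]=z(q["pixels"][230:290,290:340],8);cv2.imwrite("pics/g.png",C)
```

```text
(no output)
```

View pics/g.png

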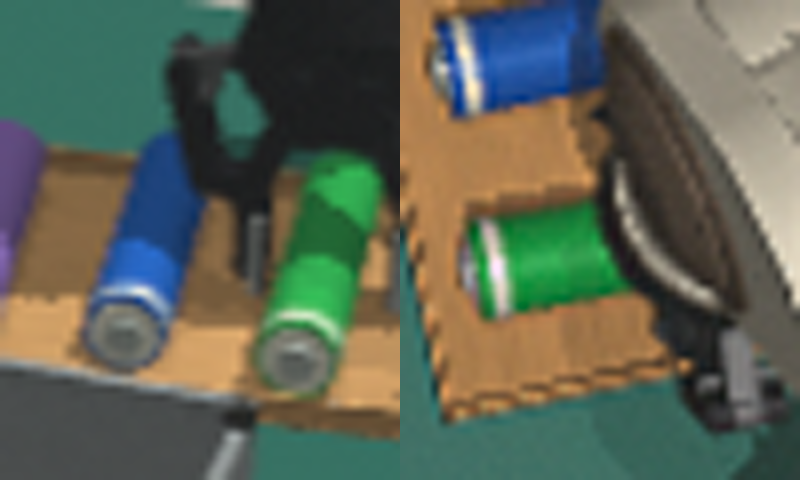

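The fingers straddle the green cell: its cap is at (295,365) in the left part and (470,265) in the right, and the finger at (255,250) sits between green and blue. I'll grip and lift.

```bash
python3 -m jog '[[0,0,0,0,0,0,0.5],[0,0,0,0,0,0,0.5],[0,0,0,0,0,0,0.5],[0,0,0,0,0,0,0.5],[0,0,0,0,0,0,0.5],[0,0,0,0,0,0,0.5]]' 45
python3 -m jog '[[0,0,0.1,0,0,0,0.5],[0,0,0.3,0,0,0,0.5],[0,0,0.6,0,0,0,0.5],[0,0,0.9,0,0,0,0.5],[0,0,1,0,0,0,0.5]]'
```

```text
t: 9.88
eef_pos: [0.4542, -0.1563, 0.0076]
orientation: [3.14, 0.001, 1.737]
contact_force: [0.6, 0.2, 6.1]
finger_gap: 0.373
finger_force: 44.4
t: 10.3
eef_pos: [0.4552, -0.1563, 0.1305]
orientation: [3.138, 0.002, 1.737]
contact_force: [0.7, -0.2, -2.8]
finger_gap: 0.371
finger_force: 45.6
```

```bash
python3 -m jog '[[0.03,0.1,0.15,0,0,-0.035,0.5],[0.06,0.25,0.3,0,0,-0.07,0.5],[0.1,0.4,0.38,0,0,-0.105,0.5],[0.13,0.55,0.38,0,0,-0.14,0.5],[0.17,0.7,0.38,0,0,-0.175,0.5],[0.2,0.85,0.38,0,0,-0.21,0.5],[0.25,1,0.38,0,0,-0.25,0.5],[0.25,1,0.38,0,0,-0.25,0.5]]'
python3 -m jog '[[0.03,0.1,0,0,0,-0.035,0.5],[0.06,0.25,0,0,0,-0.07,0.5],[0.1,0.4,0,0,0,-0.105,0.5],[0.13,0.55,0,0,0,-0.14,0.5],[0.17,0.7,0,0,0,-0.175,0.5],[0.2,0.85,0,0,0,-0.21,0.5],[0.25,1,0,0,0,-0.25,0.5],[0.25,1,0,0,0,-0.25,0.5]]'
python3 -m jog '[[0,0.2,0,0,0,-0.025,0.5],[0,0.37,0,0,0,-0.025,0.5],[0,0.37,0,0,0,-0.025,0.5],[0,0.37,0,0,0,-0.025,0.5]]'
python3 -c "
from h import *;print(state()['joints'].round(2))"
```

```text
t: 10.97
eef_pos: [0.4837, -0.032, 0.1725]
orientation: [-3.141, -0.002, 0.949]
contact_force: [0.7, 0.6, -2.0]
finger_gap: 0.366
finger_force: 45.4
t: 11.63
eef_pos: [0.5135, 0.0878, 0.1723]
orientation: [-3.139, -0.001, 0.165]
contact_force: [0.7, 0.7, -2.4]
finger_gap: 0.371
finger_force: 45.4
t: 11.97
eef_pos: [0.5126, 0.1287, 0.1719]
orientation: [3.141, 0.001, 0.092]
contact_force: [-0.9, -0.7, -2.4]
finger_gap: 0.366
finger_force: 45.5
[ 0.29  0.41 -0.72  1.9   0.33  0.95 -2.07]
```

Run:
```python
from h import *
np.set_printoptions(precision=4,suppress=True)
s=state();print(s["eef_pos"],s["orientation"])
C=np.zeros((400,800,3),np.uint8)
for i,n in enumerate(("top","side")):
    p=snapshot(n);hsv=cv2.cvtColor(p["pixels"],cv2.COLOR_BGR2HSV);m=cv2.inRange(hsv,(50,150,40),(75,255,255))
    c0=px(p,[.515,.13,.185]);x,y=c0.astype(int);C[:,400*i:400*i+400]=cv2.resize(p["pixels"][y-33:y+33,x-33:x+33],(400,400),interpolation=cv2.INTER_CUBIC)
    print(n,"crop",x-33,y-33)
    k,l,st,ce=cv2.connectedComponentsWithStats(m)
    for j in range(1,k):
        if st[j,4]>20 and abs(ce[j]-c0).max()<45:
            r=cv2.minAreaRect(np.argwhere(l==j)[:,::-1].astype(np.float32));print(st[j],r[0])
            if n=="top": print([onz(p,*q,.184) for q in cv2.boxPoints(r)])
cv2.imwrite("pics/b.png",C)
```

```text
[0.5126 0.1287 0.1719] [3.1415 0.0012 0.0916]
top crop 175 194
side crop 244 173
[256 197  15  15 173] (263.2461853027344, 204.03077697753906)
[281 201  24  16 264] (292.04052734375, 208.2567596435547)
```

View pics/b.png

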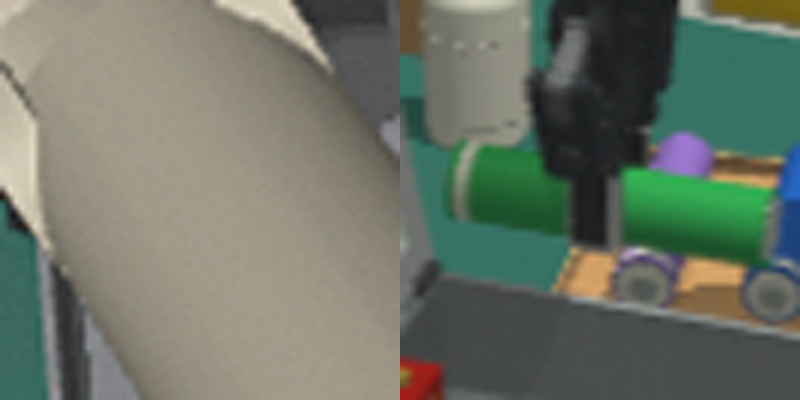

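The side view shows the cell level in the grip, with its cap end at about px (252,203) towards the hinge and its flat end at about (306,210).

Run:
```python
from h import *
p=snapshot("side");a=.0916;d=np.array([np.cos(a),np.sin(a),0]);n=np.array([-d[1],d[0],0]);o=np.array([.5126,.1287,.184])
for u,v in((446,182),(455,182),(778,227),(768,227)):
    c,r=ray(p,244+(u-400)*.165,173+v*.165);X=c+r*(n@(o-c))/(n@r);print(u,X.round(4),((X-o)@d).round(4))
```

```text
446 [0.5848 0.1353 0.1815] 0.0725
455 [0.5808 0.135  0.1822] 0.0685
778 [0.4408 0.1221 0.1856] -0.0721
768 [0.445  0.1225 0.1848] -0.0679
```

```bash
python3 -m jog '[[0.037,0,-0.15,0,0,0,0.5],[0.037,0,-0.35,0,0,0,0.5],[0.037,0,-0.55,0,0,0,0.5],[0.037,0,-0.7,0,0,0,0.5],[0.037,0,-0.8,0,0,0,0.5],[0.037,0,-0.85,0,0,0,0.5],[0.037,0,-0.85,0,0,0,0.5]]'
python3 -m jog '[[0,0,-0.02,0,0,0,0.5],[0,0,-0.04,0,0,0,0.5],[0,0,-0.06,0,0,0,0.5],[0,0,-0.08,0,0,0,0.5],[0,0,-0.1,0,0,0,0.5],[0,0,-0.12,0,0,0,0.5],[0,0,-0.12,0,0,0,0.5]]'
```

```text
t: 12.7
eef_pos: [0.5171, 0.1271, 0.0694]
orientation: [3.141, 0.002, 0.086]
contact_force: [-0.7, -0.6, -2.2]
finger_gap: 0.366
finger_force: 45.7
t: 13.28
eef_pos: [0.5175, 0.128, 0.0557]
orientation: [3.141, 0.001, 0.087]
contact_force: [0.8, -0.9, -2.3]
finger_gap: 0.37
finger_force: 45.7
```

```bash
python3 -m jog '[[0,0,-0.012,0,0,0,0.5],[0,0,-0.024,0,0,0,0.5],[0,0,-0.03,0,0,0,0.5]]'
python3 -m jog '[[0,0,-0.008,0,0,0,0.5],[0,0,-0.016,0,0,0,0.5]]'
```

```text
t: 13.53
eef_pos: [0.518, 0.1287, 0.0527]
orientation: [-3.141, -0.001, 0.087]
contact_force: [-1.4, 1.3, 3.0]
finger_gap: 0.368
finger_force: 46.1
t: 13.7
eef_pos: [0.5184, 0.1297, 0.0516]
orientation: [-3.14, -0.002, 0.088]
contact_force: [-3.7, 3.9, 9.8]
finger_gap: 0.369
finger_force: 46.9
```

```bash
python3 -m jog '[[0,0,0,0,0,0,0.25],[0,0,0,0,0,0,0.2],[0,0,0,0,0,0,0.15],[0,0,0,0,0,0,0.05],[0,0,0,0,0,0,-0.1],[0,0,0,0,0,0,-0.25],[0,0,0,0,0,0,-0.25]]' 20
python3 -m jog '[[0,0,0.05,0,0,0,-0.25],[0,0,0.15,0,0,0,-0.25],[0,0,0.35,0,0,0,-0.25],[0,0,0.7,0,0,0,-0.25],[0,0,1,0,0,0,-0.25],[0,0,1,0,0,0,-0.25]]'
python3 -m jog '[[0,-0.3,0.3,0,0,0,1],[0,-0.6,0.6,0,0,0,1],[0,-1,1,0,0,0,1],[0,-1,1,0,0,0,1],[0,-1,1,0,0,0,1]]'
python3 - <<'E'
from h import *
P={n:snapshot(n) for n in("side","top")}
C=np.zeros((600,800,3),np.uint8);z=lambda a,f:cv2.resize(a,None,fx=f,fy=f,interpolation=cv2.INTER_CUBIC)
C[:600,:350]=z(P["top"]["pixels"][170:290,180:250],5);C[:400,350:]=z(P["side"]["pixels"][205:285,225:315],5)
cv2.imwrite("pics/c3.png",C)
p=P["top"];m=cv2.inRange(cv2.cvtColor(p["pixels"],cv2.COLOR_BGR2HSV),(50,150,40),(75,255,255));m[:,:180]=0;m[:,250:]=0;m[:180]=0
q=np.argwhere(m)[:,::-1].astype(np.float32);r=cv2.minAreaRect(q);print(len(q),r,[onz(p,*b,.063).round(4).tolist() for b in cv2.boxPoints(r)])
E
```

```text
t: 14.28
eef_pos: [0.5177, 0.1275, 0.0504]
orientation: [3.141, 0.0, 0.087]
contact_force: [-0.2, -0.5, -0.3]
finger_gap: 0.627
finger_force: 0.0
t: 14.78
eef_pos: [0.5223, 0.1304, 0.1786]
orientation: [-3.14, -0.012, 0.088]
contact_force: [0.6, 1.3, -0.1]
finger_gap: 0.625
finger_force: 0.0
t: 15.2
eef_pos: [0.5208, 0.0018, 0.2967]
orientation: [3.137, -0.009, 0.079]
contact_force: [1.3, -0.4, -0.1]
finger_gap: -0.003
finger_force: 0.0
578 ((214.242919921875, 242.11795043945312), (68.45989990234375, 13.822866439819336), 81.74057006835938) [[0.584, 0.1584, 0.063], [0.5888, 0.123, 0.063], [0.4132, 0.0977, 0.063], [0.4088, 0.1323, 0.063]]
```

View pics/c3.png

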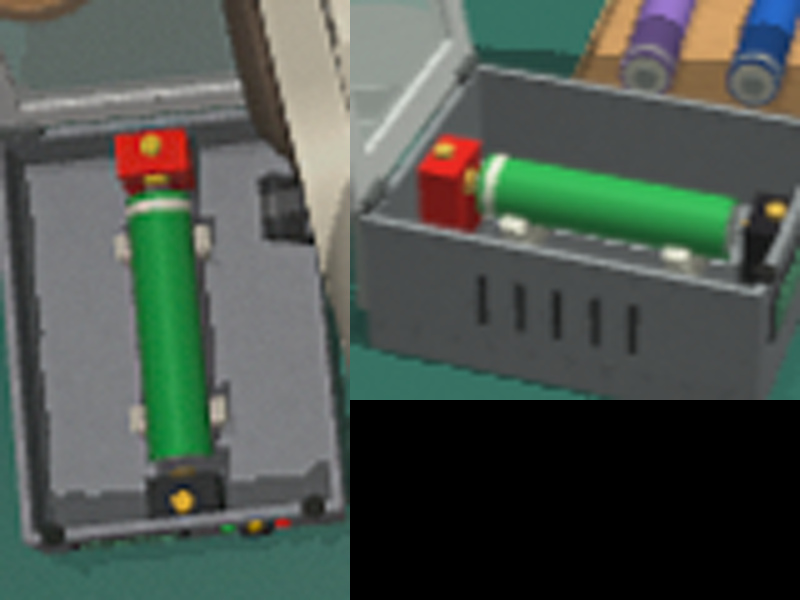

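The cell lies in both saddles with its cap at the red block (150,185) and its flat end at (180,460). I'll check quickly how well it's centred along the box.

```bash
python3 - <<'E'
from h import *; import pickle
P=pickle.load(open("P2.pkl","rb"));t=P["top"];s=P["side"]
c=np.array([.517,.1287,.063]);d=np.array([np.cos(.089),np.sin(.089),0])
for v in(458,463): print("minus",onz(t,180+180/5,170+v/5,.070).round(4),((onz(t,180+180/5,170+v/5,.070)-c)@d).round(4))
n=np.array([-d[1],d[0],0])
for u,v in((730,228),(740,229),(487,178),(474,176)):
    o,r=ray(s,225+(u-350)/5,205+v/5);X=o+r*(n@(c-o))/(n@r);print(u,X.round(4),((X-c)@d).round(4))
E
python3 -m jog '[[0.4,0.3,0.4,0,0,0,1],[0.8,0.3,0.4,0,0,0,1],[1,0.3,0.4,0,0,0,1],[1,0.3,0.4,0,0,0,1],[1,0.3,0.4,0,0,0,1]]'|head -3
python3 -m jog '[[0.3,0.1,0,0,0,0,1],[0.6,0.3,0,0,0,0,1],[0.6,0.5,0,0,0,0,1],[0.6,0.7,0,0,0,0,1],[0.6,0.85,0,0,0,0,1],[0.6,0.85,0,0,0,0,1]]'
```

```text
minus [0.4469 0.1225 0.07  ] -0.0704
minus [0.4444 0.1225 0.07  ] -0.0729
730 [0.4512 0.1228 0.0618] -0.066
740 [0.4458 0.1223 0.0623] -0.0714
487 [0.5865 0.1349 0.0646] 0.0698
474 [0.594  0.1356 0.0643] 0.0773
t: 15.72
eef_pos: [0.6397, 0.0474, 0.337]
orientation: [-3.138, 0.001, 0.09]
t: 16.22
eef_pos: [0.7062, 0.1549, 0.3371]
orientation: [-3.137, 0.004, 0.098]
contact_force: [-0.8, 0.8, 0.4]
finger_gap: -0.002
finger_force: 0.0
```

```bash
python3 -m jog '[[-0.05,-0.08,-0.2,0,0,0,1],[-0.05,-0.08,-0.4,0,0,0,1],[-0.05,-0.08,-0.6,0,0,0,1],[-0.05,-0.08,-0.66,0,0,0,1],[-0.05,-0.08,-0.66,0,0,0,1]]'
python3 -m jog '[[-0.07,-0.005,0,0,0,0,1],[-0.14,-0.01,0,0,0,0,1],[-0.2,-0.015,0,0,0,0,1],[-0.27,-0.02,0.005,0,0,0,1],[-0.34,-0.03,0.01,0,0,0,1],[-0.4,-0.035,0.015,0,0,0,1],[-0.46,-0.04,0.02,0,0,0,1],[-0.52,-0.045,0.025,0,0,0,1],[-0.58,-0.05,0.025,0,0,0,1],[-0.65,-0.06,0.02,0,0,0,1],[-0.72,-0.065,0.015,0,0,0,1],[-0.79,-0.07,0.005,0,0,0,1],[-0.86,-0.075,-0.005,0,0,0,1],[-0.93,-0.083,-0.02,0,0,0,1],[-0.93,-0.083,-0.02,0,0,0,1]]'
```

```text
t: 16.63
eef_pos: [0.7012, 0.136, 0.2561]
orientation: [3.141, 0.006, 0.088]
contact_force: [0.4, -0.6, -0.2]
finger_gap: 0.001
finger_force: 0.0
t: 17.88
eef_pos: [0.5895, 0.1261, 0.256]
orientation: [3.14, 0.003, 0.088]
contact_force: [-0.4, -0.6, 0.4]
finger_gap: -0.003
finger_force: 0.0
```

Run:
```python
from h import *
for n in("side","top"):
    p=snapshot(n)
    for b in boxes_of("guard",p)[:1]: print(n,b["p"],w(p,b["location"]).round(3))
    if n=="side": cv2.imwrite("pics/s3.png",cv2.resize(p["pixels"][120:300,180:340],None,fx=3,fy=3))
```

```text
side 0.82 [0.587 0.159 0.21 ]
top 0.67 [ 0.728 -0.204  0.099]
```

View pics/s3.png

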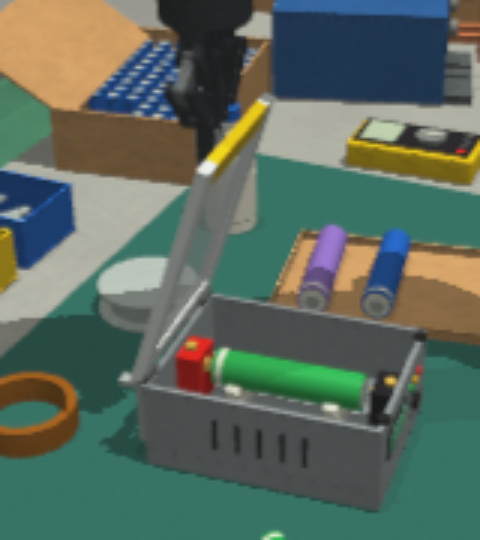

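The guard has come forward to about 1.25 rad, with the fingers behind its outer face near (215,140), and the cell still lies in place. I'll continue along the arc.

```bash
python3 -m jog '[[-0.08,-0.007,-0.03,0,0,0,1],[-0.16,-0.014,-0.06,0,0,0,1],[-0.24,-0.02,-0.095,0,0,0,1],[-0.325,-0.03,-0.133,0,0,0,1],[-0.4,-0.035,-0.18,0,0,0,1],[-0.475,-0.042,-0.235,0,0,0,1],[-0.545,-0.048,-0.29,0,0,0,1],[-0.617,-0.055,-0.346,0,0,0,1],[-0.675,-0.06,-0.41,0,0,0,1],[-0.73,-0.065,-0.48,0,0,0,1],[-0.785,-0.07,-0.55,0,0,0,1],[-0.833,-0.074,-0.62,0,0,0,1],[-0.88,-0.078,-0.7,0,0,0,1],[-0.92,-0.082,-0.78,0,0,0,1],[-0.93,-0.083,-0.807,0,0,0,1],[-0.93,-0.083,-0.807,0,0,0,1]]'
```

```text
t: 19.42
eef_pos: [0.4793, 0.1163, 0.1588]
orientation: [3.141, 0.003, 0.087]
contact_force: [0.8, -0.4, 0.3]
finger_gap: -0.005
finger_force: 0.0
```

```bash
python3 -m jog '[[-0.02,0,-0.03,0,0,0,1],[-0.03,0,-0.06,0,0,0,1],[-0.04,0,-0.09,0,0,0,1],[-0.05,0,-0.12,0,0,0,1],[-0.06,0,-0.15,0,0,0,1],[-0.07,0,-0.18,0,0,0,1],[-0.08,0,-0.21,0,0,0,1],[-0.09,0,-0.24,0,0,0,1],[-0.1,0,-0.27,0,0,0,1],[-0.1,0,-0.3,0,0,0,1],[-0.11,0,-0.33,0,0,0,1],[-0.11,0,-0.36,0,0,0,1],[-0.115,0,-0.39,0,0,0,1],[-0.115,0,-0.42,0,0,0,1],[-0.115,0,-0.44,0,0,0,1],[-0.115,0,-0.44,0,0,0,1]]'
python3 -m jog '[[0,0,-0.012,0,0,0,1],[0,0,-0.024,0,0,0,1]]'|sed -n 2,4p
python3 -m jog '[[0,0,-0.01,0,0,0,1],[0,0,-0.015,0,0,0,1]]'|sed -n 2,4p
```

```text
t: 20.75
eef_pos: [0.4664, 0.1167, 0.1067]
orientation: [-3.141, 0.001, 0.087]
contact_force: [-0.8, 0.3, -0.4]
finger_gap: -0.001
finger_force: 0.0
eef_pos: [0.4669, 0.1167, 0.1045]
orientation: [-3.141, -0.0, 0.087]
contact_force: [-1.0, -0.2, 2.1]
eef_pos: [0.4668, 0.1167, 0.1026]
orientation: [-3.141, -0.0, 0.087]
contact_force: [-0.8, 0.1, 1.0]
```

```bash
for i in 1; do python3 -m jog '[[0,0,-0.01,0,0,0,1],[0,0,-0.012,0,0,0,1]]'|sed -n 2,4p
python3 -m jog '[[0,0,-0.005,0,0,0,1],[0,0,-0.01,0,0,0,1]]'|sed -n 2,4p; done
```

```text
eef_pos: [0.4668, 0.1167, 0.1011]
orientation: [-3.141, -0.0, 0.087]
contact_force: [-0.4, 0.8, 1.1]
eef_pos: [0.4668, 0.1166, 0.1001]
orientation: [3.142, -0.0, 0.087]
contact_force: [-2.4, -0.3, 8.5]
```

```bash
python3 -m jog '[[0,0,-0.005,0,0,0,1],[0,0,-0.005,0,0,0,1]]'|sed -n 2,4p
python3 -m jog '[[0,0,0.1,0,0,0,1],[0,0,0.5,0,0,0,1],[0,0,1,0,0,0,1],[0,0,1,0,0,0,1]]' | head -2
python3 -m jog '[[0,-0.4,0.3,0,0,0,1],[0,-0.8,0.3,0,0,0,1],[0,-1,0.3,0,0,0,1],[0,-1,0.3,0,0,0,1]]' | head -2
python3 -m jog '[[0,-0.4,0,0,0,0,1],[0,-0.8,0,0,0,0,1],[0,-1,0,0,0,0,1],[0,-1,0,0,0,0,1],[0,-1,0,0,0,0,1]]'
python3 - <<'E'
from h import *
P={n:snapshot(n) for n in("side","top")}
C=np.zeros((600,800,3),np.uint8);z=lambda a,f:cv2.resize(a,None,fx=f,fy=f,interpolation=cv2.INTER_CUBIC)
C[:600,:350]=z(P["top"]["pixels"][170:290,180:250],5);C[:400,350:]=z(P["side"]["pixels"][205:285,225:315],5)
cv2.imwrite("pics/c4.png",C)
E
```

```text
eef_pos: [0.4668, 0.1166, 0.1]
orientation: [3.141, -0.0, 0.087]
contact_force: [-4.1, -0.4, 8.7]
t: 21.92
eef_pos: [0.4681, 0.1178, 0.2234]
t: 22.25
eef_pos: [0.4674, -0.0119, 0.2569]
t: 22.67
eef_pos: [0.4664, -0.1259, 0.2556]
orientation: [-3.142, -0.0, 0.081]
contact_force: [0.4, 0.1, -1.0]
finger_gap: 0.003
finger_force: 0.0
```

View pics/c4.png

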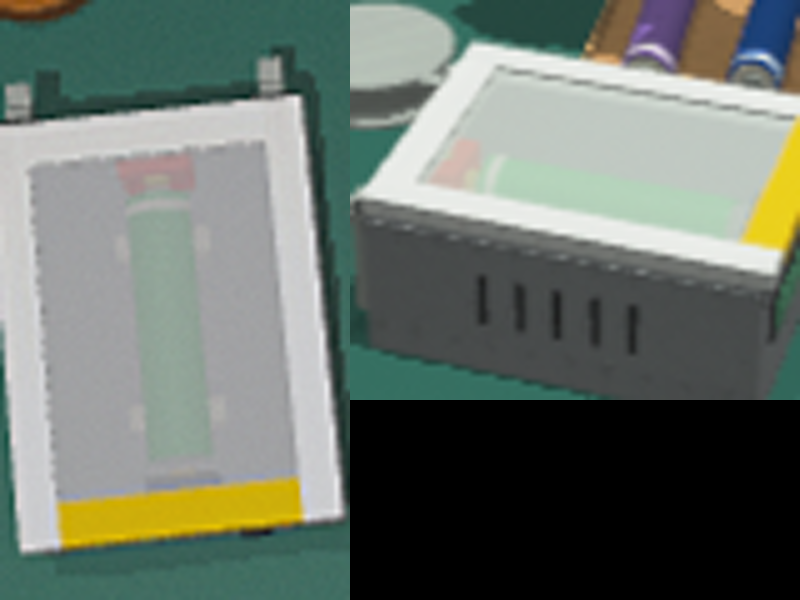

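The guard is level and shut, with the cell in place under it. The tool stalled at z = 0.100 with about 9 N, which is the buffer height, and the arm is now clear.

```bash
python3 -c "
from workcell import sign_off;print(sign_off())"
```

```text
the job is handed in; nothing more can be done
None
```

I handed the job in after about 23 s of robot time: the guard was opened onto its stop, the green cell laid in the saddles with its cap towards red, and the guard lowered shut; the sign-off returned no verdict, and the last pictures show the cell in place under the shut guard.

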